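# Stock the soldering caddy

## Robot

A 7-joint arm with a two-finger parallel gripper is mounted at the origin on a cart in front of the work surface, level with it; the furniture and walls round the work are solid. World frame = base frame: x ahead of the robot, y to its left, z up, the work surface at z = 0. Lengths are in m, angles in rad, forces in N, time in s.
With the tool pointing down it reaches from about 0.425 to 0.925 m from the base axis. Payload 6.8 kg.
Tool frame: the origin (TCP) lies at the very end of the fingers, on their centre line; the grasp point (between the pads) lies 19 mm behind it; z points along the fingers, y is the line along which they close (so a half turn about z gives the same grasp; the last joint's range is limited). The gripper opens to 85 mm and grips with 20 to 120 N. Pads are 22 mm wide; open, the fingers measure 114 mm over their backs; the gripper's body (76 mm by 85 mm) begins 54 mm behind the grasp point. The pads swing forward as they close: fully open they stand 13 mm farther back than shut.
Start: joints at [-1.404, 0.477, 0.022, 1.555, -0.011, 1.109, -0.083], TCP at [0.183, 0.65, 0.231] pointing down, gripper open.
Joint ranges: [-2.96, 2.96], [-0.34, 2.1], [-1.41, 1.46], [0.24, 2.44], [-1.37, 4.51], [0.17, 1.92], [-2.96, 2.96]. Speed limits (rad/s): [2.39, 2.39, 3.14, 3.14, 3.14, 3.14, 3.14].

## Interface

Orientations are given as a unit quaternion [w, x, y, z].
In Python, from station import bot gives the robot as it stands.
- The arm moves only by the tool apply_moves, never from a script. Its argument "deltas" is a list of rows, each a list of 3 entries, a list of its own where there are three numbers: the closure, from 0 (fully open) to 1 (shut), then the shift along the tool's x, y, z in units of 0.2 m (1.0 is 0.2 m), then the turn about the tool's z in units of 2 pi rad (1.0 is 2 pi rad). A call has 1 to 12 rows; each row is the pose to reach, as a shift and turn from the pose commanded when the call began, along the tool's axes at that moment, turning the shorter way round; what a row does not reach only later rows make up. A row lasts 1/10 s, in which the tool goes at most 50 mm and 8.59 degrees, less where a joint would pass 70% of its speed; a pose out of reach is approached as far as the arm can. A call with a number of a shift or a turn outside -1 to 1 is refused whole. A call with a gripper value outside its range is refused whole. The fingers move at their own pace and stop on an object; "squeeze" is the grip in N (left out, the last holds). Time passes only in rows, so rows that repeat a pose let the fingers close. It gives the time, the measured TCP pose, the force, the opening and the grip force at its end, in the units of the state.
- bot.get_obs(): the state, without advancing time (a new reading comes with each control period).
- bot.read_camera(name): name is "side" or "top"; returns a dict with "color" (480x640x3 uint8, red, green, blue), "intrinsics" (3x3 intrinsics, pixels), "k1" (the pictures are not rectified: a ray, as slopes to the right and down, at radius r is drawn at 1 + k1 r^2 times it, then the intrinsics apply), "pose" (4x4, takes a point from camera to world coordinates). Camera axes: x right, y down, z forward; pixel columns grow to the right and rows downward; lengths in m; the calibration is good to about 2 mm. A picture is of the moment at which its call begins. There is no depth.
- bot.hand_in(): hands the job in; it is judged then, once.
Trained networks look in a picture, given as the dict that the camera call returned (one of the last four; its "shot" number tells which), for a name from the list of things; names that differ only in an ending like _2 or _b are one class to them, and where a whole thing is asked for, a point or a joint stands for the part that bears it (a point fixed in the world has none). Each returns a list of dicts, best first, with "confidence" (0 to 1); they miss things now and then, are a little off and sometimes report something else, mostly with a low value. They report only what shows in the picture. A call takes as long as a camera call. They do not tell look-alikes from the thing itself.
- bot.look_for(picture, target): "point" ([x, y, z] in m, in world coordinates, good to about 4 mm: the middle of the surface that is visible of it).
The state is a dict: "t": time; "q": joint angles; "joint_vel": joint speeds; "joint_torque": joint torques, N m; "eef_pos": TCP position; "tool_rot": TCP orientation; "contact_force": force on the tool from outside, world axes, zero at the start; "torque": the same for the moment, N m; "gripper_width": opening from 0.0 (shut) to 1.0 (fully open); "grasp_force": force on a finger pad.
Only numpy, scipy, OpenCV 4.12 (cv2) and the standard library are available. Lean on these libraries where they do the work, as an engineer would, in place of code of your own. Each camera call takes 0.05 s, during which the arm holds its last target. There are 200 camera calls.

## Task

Make the soldering caddy ready for the next job: put the solder reel over the spindle, stand the rosin jar and the paste tin each in the round well made for it, and lay the tweezers flat in the long trough, everything right side up and fully down. The grease pot and the roll of tape have no business near a solder joint: leave them where they stand. Set the things down, do not drop them.

Things in the scene. Friction and masses are not known exactly. Their poses are not given: they have to be found in the camera images.
- solder_reel: Reel of solder wire standing on end: black flanges 52 mm across, 3 mm thick, top and bottom, silvery wire between, 40 mm tall, 20 mm bore right through. It belongs over the spindle. Origin: centre of its underside, z up along the bore. About 0.2 kg.
- rosin_jar: Small dark brown round jar with a pale brass cap, 34 mm across, 53 mm tall (cap: top 13 mm, 33 mm across), about 0.07 kg; the slimmest and tallest of the pots. It belongs in the narrow well. Origin: centre of its underside, z up.
- paste_tin: Round straight-sided tin of solder paste, 42 mm across, 50 mm tall, pale rim and lid, about 0.08 kg. It belongs in the wide well. Origin: centre of its underside, z up.
- tweezers: Bare steel tweezers lying on edge, 124 mm long (own y), 12 mm wide (own x) over both legs (each leg 3 mm), 8 mm high, about 20 g. Origin: middle of the underside, z up. It belongs in the trough.
- grease_pot: Look-alike, not to be moved: squat round pot with a ribbed white lid wider than its body, 49 mm across, 45 mm tall. Origin: centre of its underside.
- tape_roll: Look-alike, not to be moved: roll of black insulating tape lying flat, 62 mm across, 19 mm tall, with a wide hole. Origin: centre of its underside.
- spindle_insert: Plywood insert with the spindle, a 78 mm square board, fixed in the caddy among the wells. The reel rests on its black rubber disc 12 mm above the origin; from there an upright steel pin 10 mm thick with a rounded tip rises to 63 mm above the origin. Origin: centre of its underside (5 mm above the bench), z up the pin.
- jar_insert: Plywood insert with the narrow well: 78 mm square block 28 mm tall, fixed in the caddy, one round well 41 mm across with a 4 mm chamfered mouth; its black rubber floor is 6 mm above the origin. Origin: centre of its underside (5 mm above the bench), below the well's middle, z up.
- tin_insert: Plywood insert with the wide well: as jar_insert, but the well is 51 mm across. Origin: centre of its underside (5 mm above the bench), below the well's middle, z up.
- trough: Long low plywood trough along the caddy's side nearest the robot, fixed: inside 224 mm (own y) by 64 mm (own x), black rubber floor 4 mm above the origin, walls 5 mm thick, 14 mm tall. Round all the inserts runs the caddy's lip, 18 mm above the bench. Origin: centre of its underside (5 mm above the bench). The three square inserts stand in a row behind it, 78 mm apart, their own axes parallel to its own.
There are look-alikes about, which are no part of the job. Several things have the shape of the solder_reel; the one meant has the colours described above.

How it is judged:
At the end, for the whole second after the job is handed in: Reel over the pin, jar in the narrow well, tin in the wide well: each upright (within 0.15 rad) and on its floor within 4 mm; tweezers flat, right side up, wholly in the trough, within 5 mm of its floor; all released and still; grease pot and tape roll within 20 mm of where they stood (horizontal distance between solder_reel and spindle_insert below 0.009 m and z of solder_reel in the frame of spindle_insert between 0.008 and 0.016 m and angle between each of solder_reel, rosin_jar, paste_tin, tweezers's own z axis and vertical below 0.15 rad and horizontal distance between rosin_jar and jar_insert below 0.008 m and z of rosin_jar in the frame of jar_insert between 0.002 and 0.01 m and horizontal distance between paste_tin and tin_insert below 0.009 m and z of paste_tin in the frame of tin_insert between 0.002 and 0.01 m and z of tweezers in the frame of trough between 0 and 0.009 m and x of tweezers in the frame of trough between -0.032 and 0.032 m and y of tweezers in the frame of trough between -0.06 and 0.06 m and linear speed of each of solder_reel, rosin_jar, paste_tin, tweezers below 0.02 m/s and contact force between the fingers and solder_reel below 0.05 N and contact force between the fingers and rosin_jar below 0.05 N and contact force between the fingers and paste_tin below 0.05 N and contact force between the fingers and tweezers below 0.05 N and distance of each of grease_pot, tape_roll from where it was at the start of the episode below 0.02 m); the robot touches nothing.
It fails at once if the grease pot or the tape roll is shifted by more than 20 mm (distance of any of grease_pot, tape_roll from where it was at the start of the episode above 0.02 m).
It fails at once if a thing is dropped: it falls faster than 0.7 m/s (about 25 mm free fall) with no finger on it ((linear speed of solder_reel above 0.7 m/s and contact force between the fingers and solder_reel below 0.01 N) or (linear speed of rosin_jar above 0.7 m/s and contact force between the fingers and rosin_jar below 0.01 N) or (linear speed of paste_tin above 0.7 m/s and contact force between the fingers and paste_tin below 0.01 N) or (linear speed of tweezers above 0.7 m/s and contact force between the fingers and tweezers below 0.01 N)).
It also fails if it takes over 106 s, if anything falls off the work surface, if the arm or the gripper's body presses on something with over 40 N, if the wrist force passes 120 N, or if a joint passes its speed limit or range.

## Working session

There is one attempt and no reset: what is moved stays moved. The work goes in short steps, Python scripts to look and compute and a tool call to move; the robot and the scene stay as the last step left them, time stands still between calls to the robot, and variables do not carry over. Pictures are saved under pics/ and viewed, at most 15 in all, crops included, and the job is handed in when it is done.

Besides the shell and the picture viewer there is one more tool, called after "Emit:" as name(argument=value, ...), one argument or row to a line, values as JSON. apply_moves: Moves the arm, as the interface text tells. Its arguments: {"type":"object","properties":{"deltas":{"type":"array","items":{"type":"array"}},"squeeze":{"type":"number"}},"required":["deltas"]}

```bash
ls; mkdir -p pics
cat > h.py <<'E'
import numpy as np, cv2
from station import bot
def proj(p,P):
    T=np.linalg.inv(p["pose"]); c=(T[:3,:3]@np.atleast_2d(P).T).T+T[:3,3]
    s=c[:,:2]/c[:,2:]; r2=(s**2).sum(1,keepdims=True); s=s*(1+p["k1"]*r2)
    K=np.array(p["intrinsics"]); return s*[K[0,0],K[1,1]]+K[:2,2]
def ray(p,uv,z):
    K=np.array(p["intrinsics"]); d=(np.array(uv,float)-K[:2,2])/[K[0,0],K[1,1]]; s=d.copy()
    for _ in range(20): s=d/(1+p["k1"]*(s@s))
    T=np.array(p["pose"]); v=T[:3,:3]@np.r_[s,1]; o=T[:3,3]
    return o+v*(z-o[2])/v[2]
def save(p,n): cv2.imwrite("pics/"+n,p["color"][:,:,::-1])
E
python3 - <<'E'
from h import *
o=bot.get_obs(); print(o)
for c in ("top","side"):
    p=bot.read_camera(c); save(p,c+"0.png"); print(c,np.round(p["pose"],3).tolist(),p["intrinsics"],p["k1"])
    for n in "solder_reel rosin_jar paste_tin tweezers grease_pot tape_roll spindle_insert jar_insert tin_insert trough".split():
        for d in bot.look_for(p,n): print(n,np.round(d["point"],3),round(d["confidence"],2),proj(p,d["point"]).round()[0])
E
```

```text
pics
{'t': 0.0, 'q': array([-1.40408331,  0.47779111,  0.02236004,  1.5564841 , -0.01152236,
        1.10928657, -0.08312168]), 'joint_vel': array([-5.25939382e-07,  1.11081917e-03,  1.45624193e-03,  1.57300889e-03,
       -4.56409647e-04,  9.49173271e-04,  1.14496157e-03]), 'joint_torque': array([-1.31956956e-03, -5.96461451e+01,  1.60754632e+00, -2.81196535e+01,
        1.24126548e-02,  9.42965678e-03, -4.78269286e-06]), 'eef_pos': array([0.18302994, 0.64908242, 0.23031835]), 'tool_rot': array([-6.31821401e-05,  1.36988552e-01,  9.90572203e-01, -9.18246062e-04]), 'contact_force': array([ 0.07312208,  0.58212027, -1.09047612]), 'torque': array([-0.01143752, -0.00946829,  0.05617541]), 'grasp_force': 0.0, 'gripper_width': 0.9975941784108645}
top [[0.021, -0.996, 0.087, 0.433], [-1.0, -0.021, 0.002, -0.079], [-0.001, -0.087, -0.996, 0.915], [0.0, 0.0, 0.0, 1.0]] [[510.49880895   0.         319.12339936]
 [  0.         510.49880895 236.92503181]
 [  0.           0.           1.        ]] -0.022083014665826177
solder_reel [ 0.356 -0.308  0.038] 0.91 [454. 329.]
solder_reel [ 0.624 -0.10
[... 885 characters left out ...]
13
solder_reel [ 0.62  -0.1    0.033] 0.97 [290. 223.]
solder_reel [ 0.35  -0.292  0.032] 0.63 [451. 222.]
solder_reel [ 0.542 -0.208  0.033] 0.62 [351. 210.]
rosin_jar [ 0.44  -0.325  0.032] 0.64 [418. 200.]
rosin_jar [ 0.446 -0.221  0.019] 0.32 [394. 228.]
paste_tin [ 0.651 -0.204  0.036] 0.77 [307. 194.]
tweezers [ 0.674  0.063 -0.001] 0.6 [216. 271.]
grease_pot [ 0.546 -0.322  0.038] 0.92 [375. 184.]
grease_pot [0.524 0.05  0.036] 0.45 [283. 285.]
tape_roll [ 0.441 -0.221  0.019] 0.89 [396. 229.]
spindle_insert [0.527 0.132 0.016] 0.89 [251. 322.]
jar_insert [0.524 0.046 0.036] 0.85 [284. 283.]
tin_insert [ 0.519 -0.035  0.03 ] 0.56 [313. 261.]
trough [0.449 0.069 0.011] 0.94 [313. 320.]
```

View pics/top0.png

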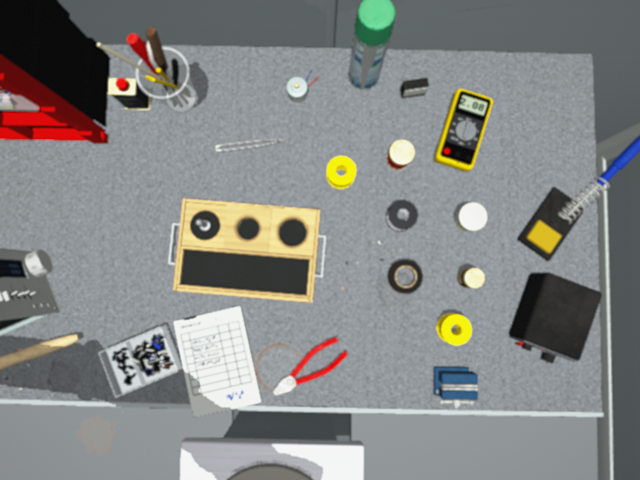

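View pics/side0.png

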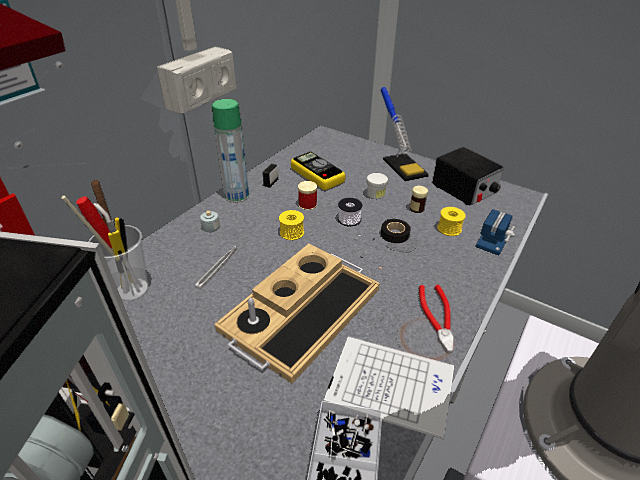

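The silver reel with black flanges is at top pixel (402,214), the red tin at (400,155), the brown jar at (473,277) and the tweezers at (217–284, ~145). The grease pot is at (472,216) and the tape at (405,276). The caddy runs from about (177,200) to (320,300). Next I'll check furniture heights near the start pose and refine the poses.

Run:
```python
from h import *
t=bot.read_camera("top"); s=bot.read_camera("side")
for uv in ((95,245),(62,42)):
  for h in (0,.1,.15,.2,.25,.3,.35,.4):
    X=ray(s,uv,h); print(uv,h,X.round(3),proj(t,X).round()[0])
# crops enlarged
c=t["color"][:,:,::-1]
cv2.imwrite("pics/c1.png",cv2.resize(c[120:320,165:325],None,fx=3.7,fy=3.0*0.99,interpolation=cv2.INTER_CUBIC))
cv2.imwrite("pics/c2.png",cv2.resize(c[130:300,375:495],None,fx=3.5,fy=3.5,interpolation=cv2.INTER_CUBIC))
```

```text
(95, 245) 0 [0.929 0.146 0.   ] [206.  14.]
(95, 245) 0.1 [0.799 0.202 0.1  ] [155.  57.]
(95, 245) 0.15 [0.734 0.23  0.15 ] [125.  83.]
(95, 245) 0.2 [0.668 0.258 0.2  ] [ 90. 113.]
(95, 245) 0.25 [0.603 0.286 0.25 ] [ 49. 147.]
(95, 245) 0.3 [0.538 0.314 0.3  ] [  2. 188.]
(95, 245) 0.35 [0.473 0.342 0.35 ] [-54. 237.]
(95, 245) 0.4 [0.408 0.371 0.4  ] [-121.  295.]
(62, 42) 0 [ 2.322 -0.648  0.   ] [ 590. -556.]
(62, 42) 0.1 [ 1.951 -0.455  0.1  ] [ 529. -497.]
(62, 42) 0.15 [ 1.766 -0.359  0.15 ] [ 491. -459.]
(62, 42) 0.2 [ 1.581 -0.262  0.2  ] [ 445. -414.]
(62, 42) 0.25 [ 1.396 -0.165  0.25 ] [ 391. -359.]
(62, 42) 0.3 [ 1.211 -0.069  0.3  ] [ 325. -291.]
(62, 42) 0.35 [1.025 0.028 0.35 ] [ 243. -207.]
(62, 42) 0.4 [0.84  0.124 0.4  ] [141. -99.]
```

View pics/c1.png

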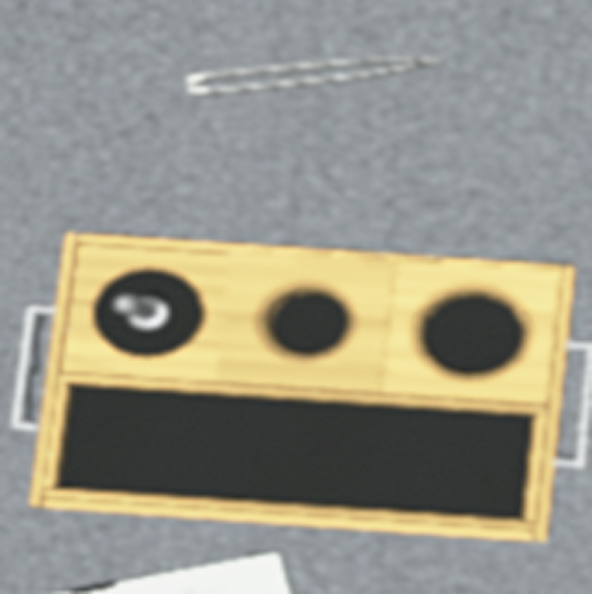

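View pics/c2.png

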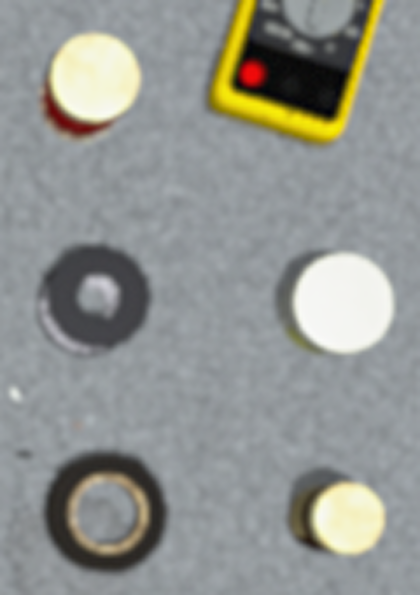

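The crops show the spindle disc at crop 1 (149,312), the wells at (308,322) and (473,333), and the tweezers from (187,84) to (440,61). In crop 2 the reel top is at (98,296), the tin lid at (95,78) and the jar cap at (348,517). The side view also shows a tall cabinet with its corner near (0.37, 0.39), so I'll keep the radius small on the way in.

Run:
```python
from h import *
t=bot.read_camera("top")
a=lambda x,y:(165+(x+.5)/3.7-.5,120+(y+.5)/2.97-.5)
b=lambda x,y:(375+(x+.5)/3.5-.5,130+(y+.5)/3.5-.5)
R=lambda uv,z: ray(t,uv,z)[:2]
L=[R(a(*c),.018) for c in((66,232),(575,266),(547,542),(30,507))]
I=[R(a(*c),.014) for c in((70,385),(533,412),(525,518),(58,488))]
print("lip",np.round(L,4).tolist(),"in",np.round(I,4).tolist())
for n,Q in(("lip",L),("in",I)):
  d=(Q[0]-Q[1])+(Q[3]-Q[2]); print(n,"ctr",np.mean(Q,0).round(4),"yaw of own y minus 90",np.arctan2(-d[0],d[1]).round(4))
print("spin",R(a(149,312),.017),"jarw",R(a(308,322),.033),"tinw",R(a(473,333),.033))
for n,c,z in(("reel",(98,296),.04),("tin",(95,78),.05),("jar",(348,517),.053),("pot",(343,303),.045),("tape",(106,511),.019)): print(n,R(b(*c),z).round(4))
e=[R(a(187,84),.006),R(a(440,61),.006)]; print("tw",e,np.mean(e,0),np.linalg.norm(e[0]-e[1]))
```

```text
lip [[0.5756, 0.1682], [0.5602, -0.0769], [0.3965, -0.0672], [0.4115, 0.178]] in [[0.4842, 0.1632], [0.4729, -0.0587], [0.4102, -0.0564], [0.4229, 0.1663]]
lip ctr [0.4859 0.0505] yaw of own y minus 90 -0.0619
in ctr [0.4475 0.0536] yaw of own y minus 90 -0.054
spin [0.52838234 0.12642941] jarw [0.52239004 0.04774292] tinw [ 0.51758475 -0.02990826]
reel [ 0.5515 -0.2198]
tin [ 0.6586 -0.216 ]
jar [ 0.4451 -0.3391]
pot [ 0.55   -0.3395]
tape [ 0.446 -0.228]
tw [array([0.67022566, 0.11611155]), array([ 0.68711314, -0.00780808])] [0.6786694  0.05415173] 0.12506502892129107
```

Emit:
apply_moves(
  deltas=[
    [0,[0,-0.2,0],0],
    [0,[0,-0.4,0],0],
    [0,[0,-0.65,0],0],
    [0,[0,-0.9,0],0],
    [0,[0,-1.0,0],0],
    [0,[0,-1.0,0],0],
    [0,[0,-1.0,0],0],
  ],
)

```text
t: 1.95
eef_pos: [0.129, 0.458, 0.232]
tool_rot: [0.0, 0.137, 0.991, 0.001]
contact_force: [-0.1, -0.4, 0.1]
gripper_width: 1.002
grasp_force: 0.0
```

Emit:
apply_moves(
  deltas=[
    [0,[-0.2,-0.2,0],0.02],
    [0,[-0.43,-0.24,0],0.04],
    [0,[-0.65,-0.28,0],0.05],
    [0,[-0.85,-0.35,0],0.06],
    [0,[-0.95,-0.4,0],0.07],
    [0,[-0.95,-0.4,0],0.07],
    [0,[-0.95,-0.4,0],0.07],
  ],
)

```text
t: 2.65
eef_pos: [0.29, 0.3297, 0.2313]
tool_rot: [-0.0, 0.35, 0.937, 0.0]
contact_force: [-0.3, -0.0, 1.2]
gripper_width: 1.001
grasp_force: 0.0
```

Run:
```python
from h import *
save(bot.read_camera("side"),"s1.png"); o=bot.get_obs(); print(o["eef_pos"],o["tool_rot"],o["q"].round(2),o["contact_force"].round(1))
```

```text
[0.28941968 0.33002347 0.23127143] [-1.30833514e-04  3.48813029e-01  9.37192317e-01  1.21019333e-04] [-1.19  0.08  0.21  2.1  -0.02  0.96 -0.11] [-0.8  0.5  0.5]
```

View pics/s1.png

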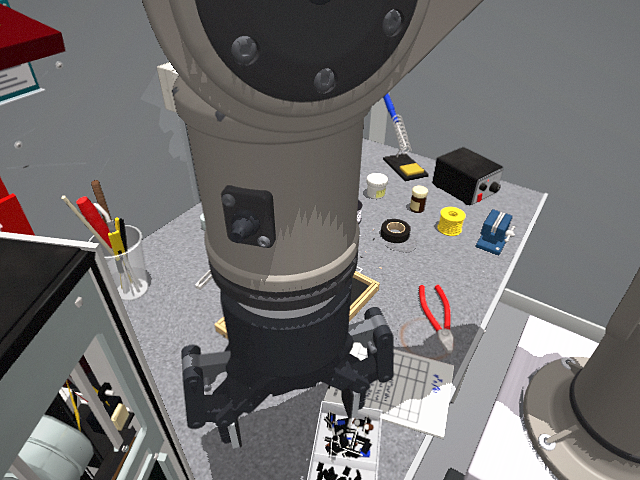

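The arm passes the cabinet on the left with room to spare and nothing is touched. I'll carry on toward the reel.

Emit:
apply_moves(
  deltas=[
    [0,[-0.25,-0.05,0],0.02],
    [0,[-0.5,-0.07,0],0.04],
    [0,[-0.75,-0.15,0],0.06],
    [0,[-0.99,-0.26,0],0.09],
    [0,[-0.99,-0.26,0],0.09],
    [0,[-0.99,-0.26,0],0.09],
  ],
)

```text
t: 3.3
eef_pos: [0.4057, 0.1599, 0.2314]
tool_rot: [-0.0, 0.597, 0.802, 0.0]
contact_force: [-0.1, 1.6, -0.2]
gripper_width: 0.999
grasp_force: 0.0
```

Emit:
apply_moves(
  deltas=[
    [0,[-0.25,0,0],0.02],
    [0,[-0.5,0,0],0.04],
    [0,[-0.75,-0.03,0],0.056],
    [0,[-0.97,-0.06,0],0.056],
    [0,[-0.97,-0.06,0],0.056],
    [0,[-0.97,-0.06,0],0.056],
  ],
)

```text
t: 3.9
eef_pos: [0.45, -0.0278, 0.2312]
tool_rot: [-0.0, 0.727, 0.686, 0.0]
contact_force: [-0.3, 0.2, -0.2]
gripper_width: 0.999
grasp_force: 0.0
```

Emit:
apply_moves(
  deltas=[
    [0.1,[-0.25,0.15,0.1],0],
    [0.2,[-0.5,0.3,0.2],0],
    [0.2,[-0.75,0.45,0.4],0],
    [0.2,[-0.915,0.565,0.6],0],
    [0.2,[-0.915,0.565,0.6],0],
    [0.2,[-0.915,0.565,0.6],0],
    [0.2,[-0.915,0.565,0.6],0],
  ],
)

```text
t: 4.6
eef_pos: [0.5516, -0.2165, 0.1093]
tool_rot: [-0.002, 0.727, 0.686, -0.001]
contact_force: [1.0, 0.6, 0.6]
gripper_width: 0.8
grasp_force: 0.0
```

```bash
cat >> h.py <<'E'
def st():
    o=bot.get_obs(); w,x,y,z=o["tool_rot"]; Y=np.array([2*(x*y-w*z),1-2*(x*x+z*z)]); X=np.array([1-2*(y*y+z*z),2*(x*y+w*z)])
    print("t",round(o["t"],2),"pos",o["eef_pos"].round(4),"yaw(toolY)",np.arctan2(Y[1],Y[0]).round(4),"q",o["q"].round(2),"F",o["contact_force"].round(1),"w",round(o["gripper_width"],3),"g",round(o["grasp_force"],1))
    return o,X,Y
def togo(x,y,yaw=None):
    o,X,Y=st(); d=np.array([x,y])-o["eef_pos"][:2]; print("shift units",((X@d)/.2).round(3),((Y@d)/.2).round(3), "" if yaw is None else ("turn",round(((np.arctan2(Y[1],Y[0])-yaw+np.pi/2)%np.pi-np.pi/2)/2/np.pi,4)))
E
python3 - <<'E'
from h import *
togo(.5515,-.2198,-.062)
save(bot.read_camera("side"),"s2.png")
E
```

```text
t 4.6 pos [ 0.5516 -0.2165  0.1093] yaw(toolY) -0.0576 q [-0.19  0.56  0.62  1.89 -0.43  0.83  0.6 ] F [1.  0.6 0.6] w 0.8 g 0.0
shift units -0.016 0.0 ('turn', np.float64(0.0007))
```

View pics/s2.png

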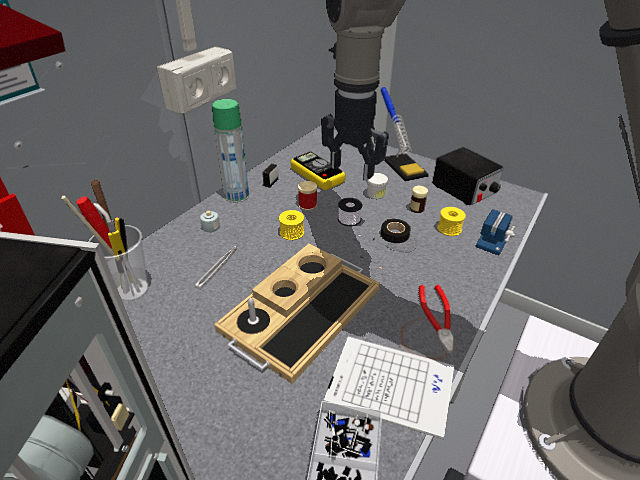

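The gripper hangs right above the silver reel at (350,210) and everything else is still in place. I'll descend and grip.

Emit:
apply_moves(
  deltas=[
    [0.2,[-0.01,0,0.2],0],
    [0.2,[-0.01,0,0.4],0],
    [0.2,[-0.01,0,0.505],0],
    [0.2,[-0.01,0,0.505],0],
    [0.2,[-0.01,0,0.505],0],
    [0.3,[-0.01,0,0.505],0],
    [0.4,[-0.01,0,0.505],0],
    [0.5,[-0.01,0,0.505],0],
    [0.6,[-0.01,0,0.505],0],
    [0.6,[-0.01,0,0.505],0],
    [0.6,[-0.01,0,0.505],0],
  ],
  squeeze=40,
)

```text
t: 5.75
eef_pos: [0.5522, -0.221, 0.0125]
tool_rot: [0.001, 0.728, 0.685, 0.001]
contact_force: [-2.2, 3.2, 11.8]
gripper_width: 0.571
grasp_force: 39.2
```

Run:
```python
from h import *
st()
```

```text
t 5.75 pos [ 0.5522 -0.221   0.0125] yaw(toolY) -0.0607 q [-0.1   0.69  0.51  1.93 -0.54  0.66  0.69] F [-2.2  3.2 11.8] w 0.571 g 39.2
```

Emit:
apply_moves(
  deltas=[
    [0.7,[0,0,-0.1],0],
    [0.7,[0,0,-0.3],0],
    [0.7,[0,0,-0.5],0],
    [0.7,[0,0,-0.5],0],
    [0.7,[0,0,-0.5],0],
  ],
)

```text
t: 6.25
eef_pos: [0.5517, -0.2211, 0.1115]
tool_rot: [0.001, 0.728, 0.685, 0.001]
contact_force: [-0.0, -0.1, -2.2]
gripper_width: 0.572
grasp_force: 42.1
```

Run:
```python
from h import *
st(); p=bot.read_camera("side"); c=p["color"][120:260,270:430,::-1]; cv2.imwrite("pics/s3.png",cv2.resize(c,None,fx=4,fy=4,interpolation=cv2.INTER_CUBIC))
```

```text
t 6.25 pos [ 0.5517 -0.2211  0.1115] yaw(toolY) -0.0609 q [-0.18  0.56  0.62  1.89 -0.43  0.83  0.6 ] F [-0.  -0.1 -2.2] w 0.572 g 42.1
```

View pics/s3.png

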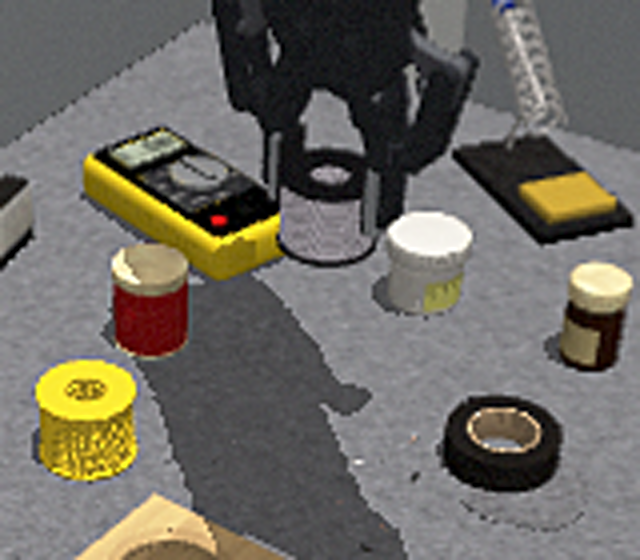

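The silver reel is held upright between the flanges and the other things are undisturbed. I'll carry it over the spindle.

Emit:
apply_moves(
  deltas=[
    [0.7,[0.15,0,-0.02],0],
    [0.7,[0.35,-0.05,-0.02],0],
    [0.7,[0.6,-0.08,-0.02],0],
    [0.7,[0.86,-0.11,-0.02],0],
  ],
)

```text
t: 6.7
eef_pos: [0.5382, -0.0496, 0.1129]
tool_rot: [-0.001, 0.729, 0.685, -0.001]
contact_force: [1.0, 0.7, -1.8]
gripper_width: 0.572
grasp_force: 42.1
```

Emit:
apply_moves(
  deltas=[
    [0.7,[0.25,-0.03,0],0],
    [0.7,[0.5,-0.06,0],0],
    [0.7,[0.7,-0.09,0],0],
    [0.7,[0.86,-0.11,0],0],
    [0.7,[0.86,-0.11,0],0],
    [0.7,[0.86,-0.11,0],0],
    [0.7,[0.86,-0.11,0],0],
  ],
)

```text
t: 7.4
eef_pos: [0.5278, 0.1205, 0.1136]
tool_rot: [0.0, 0.729, 0.685, -0.001]
contact_force: [0.3, -0.4, -1.5]
gripper_width: 0.574
grasp_force: 42.1
```

Run:
```python
from h import *
togo(.5283,.1246,-.064)
p=bot.read_camera("side"); c=p["color"][190:350,170:370,::-1]; cv2.imwrite("pics/s4.png",cv2.resize(c,None,fx=3.7,fy=3.7,interpolation=cv2.INTER_CUBIC))
print(proj(p,[[.5278,.1259,.068],[.5278,.1259,.017],[.5283,.1259,.101]])-[170,190])
```

```text
t 7.4 pos [0.5278 0.1205 0.1136] yaw(toolY) -0.0629 q [-0.84  0.48  0.64  2.01 -0.4   0.78 -0.02] F [ 0.3 -0.4 -1.5] w 0.574 g 42.1
shift units 0.021 0.001 ('turn', np.float64(0.0002))
[[ 80.65098519 107.60939698]
 [ 83.46650346 129.22680833]
 [ 78.44032849  92.36926301]]
```

View pics/s4.png

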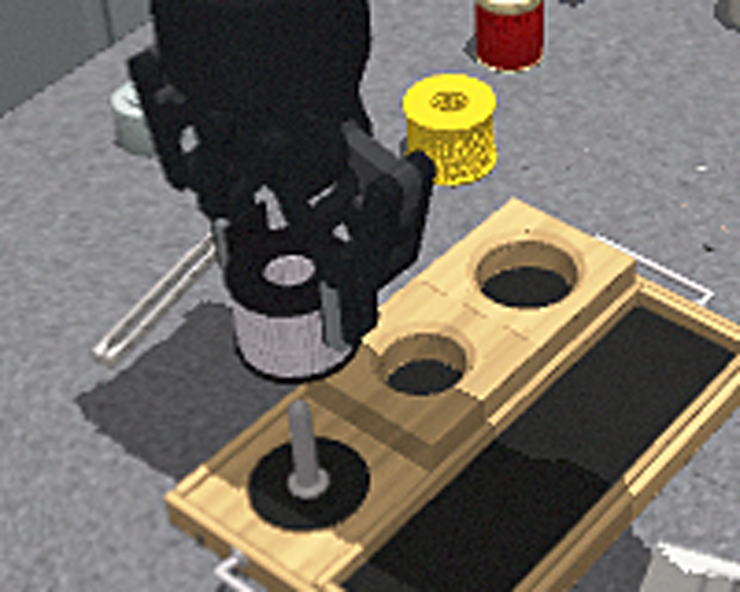

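The pin tip is within 1–2 px of its prediction, just under the reel and slightly to the tool's +x. I'll apply the small correction and lower.

Emit:
apply_moves(
  deltas=[
    [0.7,[0.021,0,0.0],0],
    [0.7,[0.021,0,0.08],0],
    [0.7,[0.021,0,0.16],0],
    [0.7,[0.021,0,0.22],0],
    [0.7,[0.021,0,0.28],0],
    [0.7,[0.021,0,0.28],0],
    [0.7,[0.021,0,0.28],0],
  ],
)

```text
t: 8.15
eef_pos: [0.5288, 0.126, 0.0583]
tool_rot: [0.0, 0.729, 0.685, -0.0]
contact_force: [-0.5, 0.0, -2.6]
gripper_width: 0.571
grasp_force: 42.1
```

Run:
```python
from h import *
togo(.5283,.1246,-.064)
```

```text
t 8.15 pos [0.5288 0.126  0.0583] yaw(toolY) -0.0618 q [-0.79  0.56  0.57  2.03 -0.48  0.68  0.03] F [-0.5  0.  -2.6] w 0.571 g 42.1
shift units -0.007 -0.002 ('turn', np.float64(0.0004))
```

Emit:
apply_moves(
  deltas=[
    [0.7,[0,0,0.05],0],
    [0.7,[0,0,0.1],0],
    [0.7,[0,0,0.125],0],
    [0.7,[0,0,0.137],0],
    [0.7,[0,0,0.142],0],
    [0.7,[0,0,0.142],0],
  ],
)

```text
t: 8.75
eef_pos: [0.5287, 0.1262, 0.0299]
tool_rot: [0.0, 0.728, 0.685, 0.0]
contact_force: [-0.1, 0.1, -1.3]
gripper_width: 0.571
grasp_force: 42.1
```

Emit:
apply_moves(
  deltas=[
    [0.6,[0,0,0.003],0],
    [0.4,[0,0,0.003],0],
    [0.3,[0,0,0.003],0],
    [0.2,[0,0,0.003],0],
    [0.2,[0,0,0.003],0],
    [0.2,[0,0,0.003],0],
    [0.2,[0,0,-0.1],0],
    [0.2,[0,0,-0.3],0],
    [0.2,[0,0,-0.45],0],
    [0.2,[0,0,-0.45],0],
  ],
)

```text
t: 9.75
eef_pos: [0.5313, 0.1267, 0.1236]
tool_rot: [0.001, 0.729, 0.685, 0.003]
contact_force: [-0.2, -0.7, -0.0]
gripper_width: 0.803
grasp_force: 0.0
```

Run:
```python
from h import *
togo(.6586,-.216,-.062); 
p=bot.read_camera("side")
for d in bot.look_for(p,"solder_reel"): print(np.round(d["point"],3),round(d["confidence"],2))
```

```text
t 9.75 pos [0.5313 0.1267 0.1236] yaw(toolY) -0.0616 q [-0.86  0.47  0.66  2.   -0.4   0.79 -0.03] F [-0.2 -0.7 -0. ] w 0.803 g 0.0
shift units -1.671 0.741 ('turn', np.float64(0.0001))
[ 0.35  -0.293  0.029] 0.84
[0.517 0.137 0.056] 0.74
[ 0.62  -0.104  0.036] 0.69
```

Emit:
apply_moves(
  deltas=[
    [0.2,[-0.2,0.08,0],0],
    [0.2,[-0.42,0.19,0],0],
    [0.2,[-0.63,0.28,0],0],
    [0.2,[-0.83,0.37,0],0],
  ],
)

```text
t: 10.25
eef_pos: [0.5917, -0.0457, 0.1183]
tool_rot: [-0.001, 0.728, 0.685, -0.001]
contact_force: [0.5, 0.5, 0.4]
gripper_width: 0.801
grasp_force: 0.0
```

Emit:
apply_moves(
  deltas=[
    [0.2,[-0.22,0.1,0],0],
    [0.2,[-0.45,0.2,0],0],
    [0.2,[-0.67,0.3,0],0],
    [0.2,[-0.84,0.37,0.1],0],
    [0.2,[-0.84,0.37,0.15],0],
    [0.2,[-0.84,0.37,0.15],0],
    [0.2,[-0.84,0.37,0.15],0],
  ],
)

```text
t: 10.95
eef_pos: [0.6553, -0.2145, 0.0885]
tool_rot: [-0.001, 0.728, 0.686, -0.0]
contact_force: [-0.4, 0.4, 0.2]
gripper_width: 0.8
grasp_force: 0.0
```

Run:
```python
from h import *
togo(.6586,-.216,-.062)
p=bot.read_camera("side")
save(p,"s5.png")
```

```text
t 10.95 pos [ 0.6553 -0.2145  0.0885] yaw(toolY) -0.0601 q [-0.16  0.72  0.59  1.65 -0.48  0.91  0.55] F [-0.4  0.4  0.2] w 0.8 g 0.0
shift units -0.006 0.017 ('turn', np.float64(0.0003))
```

View pics/s5.png

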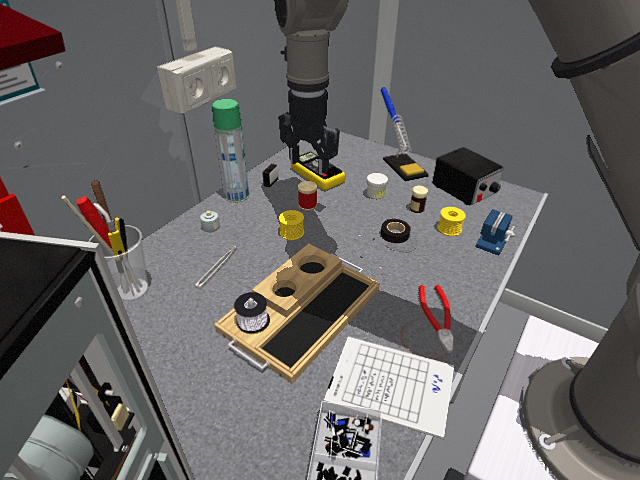

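The reel sits flat on the spindle disc at (252,312), and the gripper is above the red tin at (307,195). I'll descend and grip the tin near its top.

Emit:
apply_moves(
  deltas=[
    [0.2,[-0.006,0.017,0.1],0],
    [0.2,[-0.006,0.017,0.25],0],
    [0.2,[-0.006,0.017,0.32],0],
    [0.2,[-0.006,0.017,0.32],0],
    [0.3,[-0.006,0.017,0.32],0],
    [0.4,[-0.006,0.017,0.32],0],
    [0.5,[-0.006,0.017,0.32],0],
    [0.6,[-0.006,0.017,0.32],0],
    [0.7,[-0.006,0.017,0.32],0],
    [0.7,[-0.006,0.017,0.32],0],
    [0.7,[-0.006,0.017,0.32],0],
  ],
  squeeze=35,
)

```text
t: 12.1
eef_pos: [0.66, -0.218, 0.0274]
tool_rot: [0.001, 0.728, 0.685, 0.001]
contact_force: [-1.5, 0.4, 6.1]
gripper_width: 0.48
grasp_force: 34.8
```

Run:
```python
from h import *
st()
```

```text
t 12.1 pos [ 0.66   -0.218   0.0274] yaw(toolY) -0.0614 q [-0.13  0.8   0.54  1.67 -0.53  0.82  0.58] F [-1.5  0.4  6.1] w 0.48 g 34.8
```

Emit:
apply_moves(
  deltas=[
    [0.8,[0,0,-0.1],0],
    [0.8,[0,0,-0.3],0],
    [0.8,[0.1,-0.1,-0.4],0],
    [0.8,[0.3,-0.25,-0.4],0],
    [0.8,[0.5,-0.42,-0.4],0],
    [0.8,[0.7,-0.6,-0.4],0],
    [0.8,[0.89,-0.76,-0.4],0],
    [0.8,[0.89,-0.76,-0.4],0],
    [0.8,[0.89,-0.76,-0.4],0],
    [0.8,[0.89,-0.76,-0.4],0],
  ],
)

```text
t: 13.1
eef_pos: [0.5198, -0.0316, 0.107]
tool_rot: [0.001, 0.729, 0.685, 0.001]
contact_force: [-0.2, 0.2, -1.1]
gripper_width: 0.477
grasp_force: 35.6
```

Run:
```python
from h import *
togo(.519,-.0307,-.064)
p=bot.read_camera("side"); c=p["color"][170:340,220:400,::-1]; cv2.imwrite("pics/s6.png",cv2.resize(c,None,fx=3.5,fy=3.5,interpolation=cv2.INTER_CUBIC))
```

```text
t 13.1 pos [ 0.5198 -0.0316  0.107 ] yaw(toolY) -0.062 q [-0.58  0.46  0.66  2.07 -0.41  0.74  0.28] F [-0.2  0.2 -1.1] w 0.477 g 35.6
shift units 0.004 -0.004 ('turn', np.float64(0.0003))
```

View pics/s6.png

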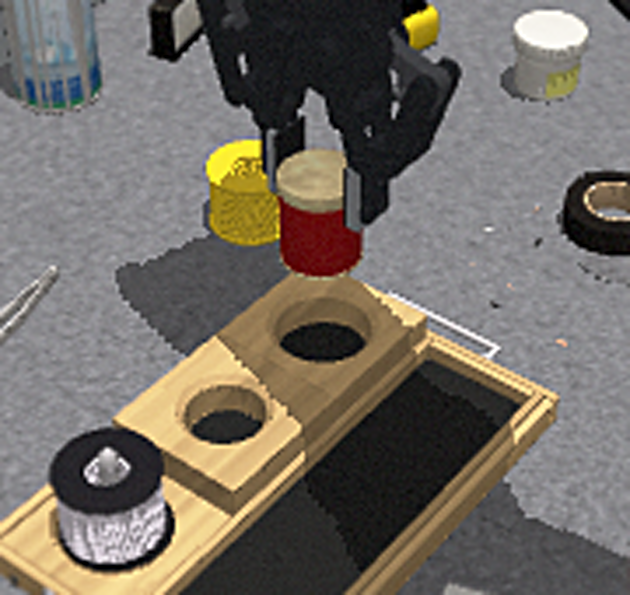

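The tin is upright and lined up over the wide well, which is at crop (322,328). I'll lower it.

Emit:
apply_moves(
  deltas=[
    [0.8,[0.004,-0.004,0.1],0],
    [0.8,[0.004,-0.004,0.2],0],
    [0.8,[0.004,-0.004,0.25],0],
    [0.8,[0.004,-0.004,0.28],0],
    [0.8,[0.004,-0.004,0.28],0],
    [0.8,[0.004,-0.004,0.28],0],
  ],
)

```text
t: 13.75
eef_pos: [0.5182, -0.0303, 0.0504]
tool_rot: [0.0, 0.729, 0.685, 0.0]
contact_force: [0.1, -0.0, -0.9]
gripper_width: 0.477
grasp_force: 35.6
```

Run:
```python
from h import *
togo(.519,-.0307,-.064)
```

```text
t 13.75 pos [ 0.5182 -0.0303  0.0504] yaw(toolY) -0.0619 q [-0.51  0.55  0.57  2.1  -0.5   0.63  0.35] F [ 0.1 -0.  -0.9] w 0.477 g 35.6
shift units -0.002 0.004 ('turn', np.float64(0.0003))
```

Emit:
apply_moves(
  deltas=[
    [0.8,[0,0,0.03],0],
    [0.8,[0,0,0.05],0],
    [0.8,[0,0,0.058],0],
    [0.8,[0,0,0.062],0],
    [0.8,[0,0,0.062],0],
  ],
)

```text
t: 14.25
eef_pos: [0.5176, -0.0296, 0.0383]
tool_rot: [-0.001, 0.728, 0.685, 0.0]
contact_force: [-4.1, 1.1, 11.0]
gripper_width: 0.479
grasp_force: 36.5
```

Run:
```python
from h import *
st()
```

```text
t 14.25 pos [ 0.5176 -0.0296  0.0383] yaw(toolY) -0.0614 q [-0.49  0.57  0.55  2.1  -0.52  0.61  0.36] F [-4.1  1.1 11. ] w 0.479 g 36.5
```

Emit:
apply_moves(
  deltas=[
    [0.7,[0,0,-0.005],0],
    [0.5,[0,0,-0.005],0],
    [0.3,[0,0,-0.005],0],
    [0.2,[0,0,-0.005],0],
    [0.2,[0,0,-0.005],0],
    [0.2,[0,0,-0.1],0],
    [0.2,[0,0,-0.3],0],
    [0.2,[0,0,-0.4],0],
    [0.2,[0,0,-0.4],0],
    [0.2,[0,0,-0.4],0],
  ],
)

```text
t: 15.25
eef_pos: [0.5177, -0.0294, 0.1175]
tool_rot: [0.0, 0.728, 0.685, 0.0]
contact_force: [0.3, 0.4, -0.4]
gripper_width: 0.803
grasp_force: 0.0
```

Run:
```python
from h import *
togo(.4455,-.3391,-.062)
for c in("top","side"):
  p=bot.read_camera(c)
  for d in bot.look_for(p,"rosin_jar"): print(np.round(d["point"],3),round(d["confidence"],2))
```

```text
t 15.25 pos [ 0.5177 -0.0294  0.1175] yaw(toolY) -0.0608 q [-0.6   0.44  0.67  2.06 -0.4   0.76  0.26] F [ 0.3  0.4 -0.4] w 0.803 g 0.0
shift units -1.567 -0.266 ('turn', np.float64(0.0002))
[ 0.444 -0.336  0.05 ] 0.69
[ 0.437 -0.324  0.034] 0.68
```

Emit:
apply_moves(
  deltas=[
    [0.3,[-0.2,-0.03,0],0],
    [0.3,[-0.4,-0.06,0],0],
    [0.3,[-0.6,-0.1,0],0],
    [0.3,[-0.78,-0.13,0],0],
  ],
)

```text
t: 15.85
eef_pos: [0.4809, -0.1856, 0.1168]
tool_rot: [-0.0, 0.729, 0.685, -0.001]
contact_force: [-0.2, 0.0, 0.5]
gripper_width: 0.698
grasp_force: 0.0
```

Emit:
apply_moves(
  deltas=[
    [0.3,[-0.2,-0.03,0],0],
    [0.3,[-0.4,-0.06,0],0],
    [0.3,[-0.6,-0.1,0],0],
    [0.3,[-0.79,-0.135,0],0],
    [0.3,[-0.79,-0.135,0.12],0],
    [0.3,[-0.79,-0.135,0.12],0],
    [0.3,[-0.79,-0.135,0.12],0],
  ],
)

```text
t: 16.55
eef_pos: [0.445, -0.339, 0.0927]
tool_rot: [-0.001, 0.728, 0.685, -0.0]
contact_force: [-0.2, -0.3, -0.1]
gripper_width: 0.702
grasp_force: 0.0
```

Run:
```python
from h import *
togo(.4455,-.3391,-.062)
p=bot.read_camera("side"); c=p["color"][100:340,230:500,::-1]; cv2.imwrite("pics/s7.png",cv2.resize(c,None,fx=2.4,fy=2.4,interpolation=cv2.INTER_CUBIC))
```

```text
t 16.55 pos [ 0.445  -0.339   0.0927] yaw(toolY) -0.0608 q [ 0.06  0.54  0.63  1.98 -0.46  0.77  0.9 ] F [-0.2 -0.3 -0.1] w 0.702 g 0.0
shift units -0.001 0.002 ('turn', np.float64(0.0002))
```

View pics/s7.png

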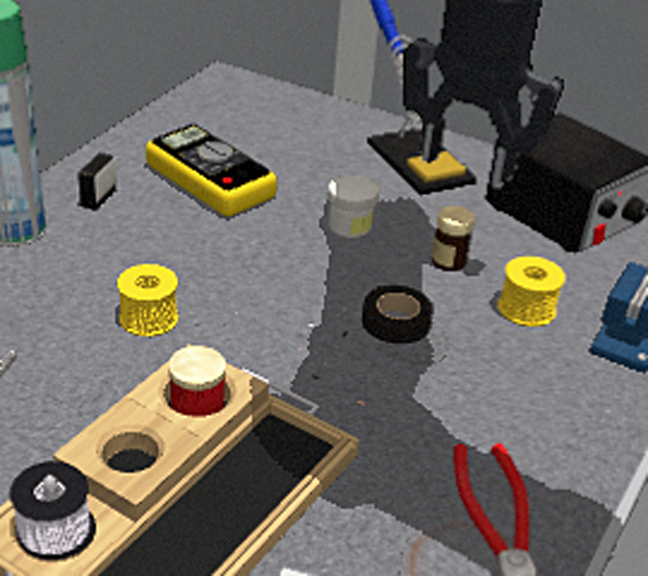

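The tin stands in the wide well at crop (197,380), and the gripper is over the brown jar at (453,238). I'll descend and grip.

Emit:
apply_moves(
  deltas=[
    [0.3,[0,0,0.1],0],
    [0.3,[0,0,0.25],0],
    [0.3,[0,0,0.325],0],
    [0.3,[0,0,0.325],0],
    [0.4,[0,0,0.325],0],
    [0.5,[0,0,0.325],0],
    [0.6,[0,0,0.325],0],
    [0.7,[0,0,0.325],0],
    [0.8,[0,0,0.325],0],
    [0.8,[0,0,0.325],0],
    [0.8,[0,0,0.325],0],
  ],
  squeeze=35,
)

```text
t: 17.7
eef_pos: [0.4461, -0.3404, 0.0296]
tool_rot: [0.001, 0.728, 0.685, 0.0]
contact_force: [-1.1, 0.5, 6.0]
gripper_width: 0.371
grasp_force: 34.1
```

Run:
```python
from h import *
st()
```

```text
t 17.7 pos [ 0.4461 -0.3404  0.0296] yaw(toolY) -0.0614 q [ 0.12  0.64  0.55  2.   -0.54  0.65  0.97] F [-1.1  0.5  6. ] w 0.371 g 34.1
```

Emit:
apply_moves(
  deltas=[
    [0.9,[0,0,-0.1],0],
    [0.9,[0,0,-0.3],0],
    [0.9,[0.1,0.0,-0.45],0],
    [0.9,[0.3,0.04,-0.45],0],
    [0.9,[0.5,0.07,-0.45],0],
    [0.9,[0.75,0.1,-0.45],0],
    [0.9,[0.978,0.134,-0.45],0],
  ],
)

```text
t: 18.4
eef_pos: [0.4844, -0.1444, 0.1191]
tool_rot: [0.0, 0.729, 0.685, 0.001]
contact_force: [0.3, -0.4, -1.0]
gripper_width: 0.365
grasp_force: 34.9
```

Emit:
apply_moves(
  deltas=[
    [0.9,[0.2,0.03,0],0],
    [0.9,[0.4,0.06,0],0],
    [0.9,[0.6,0.08,0],0],
    [0.9,[0.8,0.11,0],0],
    [0.9,[0.978,0.134,0],0],
    [0.9,[0.978,0.134,0],0],
    [0.9,[0.978,0.134,0],0],
    [0.9,[0.978,0.134,0],0],
  ],
)

```text
t: 19.2
eef_pos: [0.5227, 0.046, 0.1187]
tool_rot: [0.0, 0.729, 0.685, -0.0]
contact_force: [0.8, -0.1, -0.8]
gripper_width: 0.372
grasp_force: 34.9
```

Run:
```python
from h import *
togo(.5236,.047,-.064)
p=bot.read_camera("side"); c=p["color"][170:350,190:370,::-1]; cv2.imwrite("pics/s8.png",cv2.resize(c,None,fx=3.3,fy=3.3,interpolation=cv2.INTER_CUBIC))
```

```text
t 19.2 pos [0.5227 0.046  0.1187] yaw(toolY) -0.0629 q [-0.74  0.45  0.68  2.05 -0.4   0.77  0.12] F [ 0.8 -0.1 -0.8] w 0.372 g 34.9
shift units 0.005 0.004 ('turn', np.float64(0.0002))
```

View pics/s8.png

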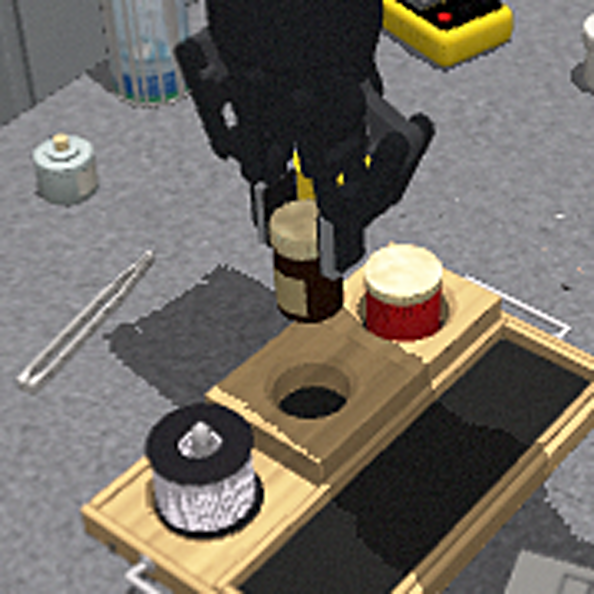

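The jar hangs upright over the narrow well, which is at crop (310,388). I'll lower it, first to just inside the mouth.

Emit:
apply_moves(
  deltas=[
    [0.9,[0.005,0.004,0.12],0],
    [0.9,[0.005,0.004,0.24],0],
    [0.9,[0.005,0.004,0.28],0],
    [0.9,[0.005,0.004,0.31],0],
    [0.9,[0.005,0.004,0.335],0],
    [0.9,[0.005,0.004,0.335],0],
  ],
)

```text
t: 19.85
eef_pos: [0.524, 0.0479, 0.0516]
tool_rot: [0.0, 0.729, 0.685, 0.0]
contact_force: [0.5, -0.7, -0.6]
gripper_width: 0.368
grasp_force: 34.9
```

Run:
```python
from h import *
togo(.5236,.047,-.064)
```

```text
t 19.85 pos [0.524  0.0479 0.0516] yaw(toolY) -0.0617 q [-0.66  0.56  0.58  2.08 -0.5   0.65  0.2 ] F [ 0.5 -0.7 -0.6] w 0.368 g 34.9
shift units -0.005 -0.002 ('turn', np.float64(0.0004))
```

Inside the well with no side force. I'll lower to the floor: .0516 → .0406.

Emit:
apply_moves(
  deltas=[
    [0.9,[0,0,0.03],0],
    [0.9,[0,0,0.045],0],
    [0.9,[0,0,0.055],0],
    [0.9,[0,0,0.058],0],
    [0.9,[0,0,0.058],0],
  ],
)

```text
t: 20.35
eef_pos: [0.5239, 0.0484, 0.0406]
tool_rot: [-0.0, 0.728, 0.685, 0.0]
contact_force: [-3.3, 0.7, 8.1]
gripper_width: 0.375
grasp_force: 35.9
```

Run:
```python
from h import *
st()
```

```text
t 20.35 pos [0.5239 0.0484 0.0406] yaw(toolY) -0.0613 q [-0.65  0.57  0.56  2.08 -0.52  0.62  0.22] F [-3.3  0.7  8.1] w 0.375 g 35.9
```

Emit:
apply_moves(
  deltas=[
    [0.8,[0,0,-0.004],0],
    [0.6,[0,0,-0.004],0],
    [0.4,[0,0,-0.004],0],
    [0.3,[0,0,-0.004],0],
    [0.3,[0,0,-0.004],0],
    [0.3,[0,0,-0.1],0],
    [0.3,[0,0,-0.3],0],
    [0.3,[0,0,-0.4],0],
    [0.3,[0,0,-0.4],0],
  ],
)

```text
t: 21.25
eef_pos: [0.5259, 0.0484, 0.1225]
tool_rot: [0.001, 0.728, 0.685, 0.002]
contact_force: [0.5, 0.8, -0.2]
gripper_width: 0.701
grasp_force: 0.0
```

Emit:
apply_moves(
  deltas=[
    [0.4,[0,0.2,0],-0.01],
    [0.5,[0.02,0.4,0],-0.0313],
    [0.55,[0.03,0.6,0],-0.0313],
    [0.55,[0.03,0.76,0],-0.0313],
    [0.55,[0.03,0.76,0.15],-0.0313],
    [0.55,[0.03,0.76,0.25],-0.0313],
    [0.55,[0.03,0.76,0.25],-0.0313],
    [0.55,[0.03,0.76,0.25],-0.0313],
  ],
)

```text
t: 22.05
eef_pos: [0.6754, 0.0447, 0.0692]
tool_rot: [-0.0, 0.658, 0.753, -0.001]
contact_force: [-0.4, 0.1, 0.5]
gripper_width: 0.449
grasp_force: 0.0
```

Run:
```python
from h import *
togo(.6792,.0542,.1355)
s=bot.read_camera("side"); t=bot.read_camera("top")
a=cv2.resize(s["color"][170:350,160:370,::-1],(630,540),interpolation=cv2.INTER_CUBIC); cv2.imwrite("pics/s9.png",a)
```

```text
t 22.05 pos [0.6754 0.0447 0.0692] yaw(toolY) 0.1353 q [-0.53  0.72  0.55  1.7  -0.47  0.86  0.36] F [-0.4  0.1  0.5] w 0.449 g 0.0
shift units 0.044 0.025 ('turn', np.float64(-0.0))
```

View pics/s9.png

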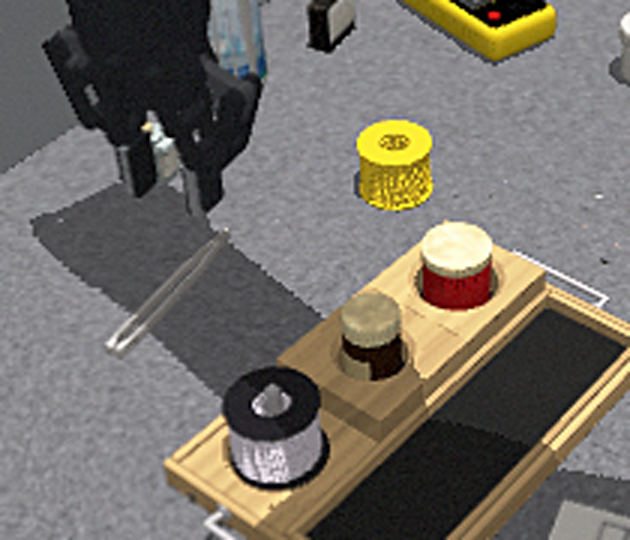

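The jar is seated and the tweezers lie between crop (113,345) and (228,235). I'll descend on their middle.

Emit:
apply_moves(
  deltas=[
    [0.55,[0.044,0.025,0.1],0],
    [0.55,[0.044,0.025,0.25],0],
    [0.55,[0.044,0.025,0.3],0],
    [0.55,[0.044,0.025,0.325],0],
    [0.55,[0.044,0.025,0.325],0],
    [0.65,[0.044,0.025,0.325],0],
    [0.75,[0.044,0.025,0.325],0],
    [0.85,[0.044,0.025,0.325],0],
    [0.95,[0.044,0.025,0.325],0],
    [0.95,[0.044,0.025,0.325],0],
    [0.95,[0.044,0.025,0.325],0],
  ],
  squeeze=20,
)

```text
t: 23.25
eef_pos: [0.6802, 0.0543, 0.0057]
tool_rot: [0.0, 0.658, 0.753, 0.0]
contact_force: [-1.4, 1.0, 5.6]
gripper_width: 0.126
grasp_force: 19.9
```

Run:
```python
from h import *
st()
```

```text
t 23.25 pos [0.6802 0.0543 0.0057] yaw(toolY) 0.1354 q [-0.51  0.81  0.5   1.7  -0.52  0.77  0.38] F [-1.4  1.   5.6] w 0.126 g 19.9
```

Emit:
apply_moves(
  deltas=[
    [1.0,[0,0,-0.08],0],
    [1.0,[0,0,-0.2],0],
    [1.0,[0,0,-0.4],0],
    [1.0,[0.02,-0.15,-0.6],0],
    [1.0,[0.05,-0.35,-0.6],0],
    [1.0,[0.076,-0.58,-0.6],0],
    [1.0,[0.076,-0.58,-0.6],0],
  ],
)

```text
t: 23.95
eef_pos: [0.5546, 0.0527, 0.1241]
tool_rot: [-0.004, 0.658, 0.753, -0.002]
contact_force: [0.3, -0.4, -1.2]
gripper_width: 0.12
grasp_force: 19.6
```

Emit:
apply_moves(
  deltas=[
    [1.0,[0.02,-0.15,0],0.01],
    [1.0,[0.04,-0.35,0],0.02],
    [1.0,[0.076,-0.577,0],0.0315],
    [1.0,[0.076,-0.577,0],0.0315],
    [1.0,[0.076,-0.577,0.2],0.0315],
    [1.0,[0.076,-0.577,0.35],0.0315],
    [1.0,[0.076,-0.577,0.35],0.0315],
    [1.0,[0.076,-0.577,0.35],0.0315],
  ],
)

```text
t: 24.75
eef_pos: [0.4469, 0.0528, 0.0555]
tool_rot: [0.0, 0.729, 0.684, -0.0]
contact_force: [0.1, 0.7, 0.1]
gripper_width: 0.126
grasp_force: 19.7
```

Run:
```python
from h import *
togo(.4475,.053,-.064)
s=bot.read_camera("side")
a=cv2.resize(s["color"][190:390,190:400,::-1],(630,600),interpolation=cv2.INTER_CUBIC); cv2.imwrite("pics/s10.png",a)
```

```text
t 24.75 pos [0.4469 0.0528 0.0555] yaw(toolY) -0.0632 q [-0.75  0.46  0.61  2.25 -0.49  0.57  0.17] F [0.1 0.7 0.1] w 0.126 g 19.7
shift units 0.001 0.003 ('turn', np.float64(0.0001))
```

View pics/s10.png

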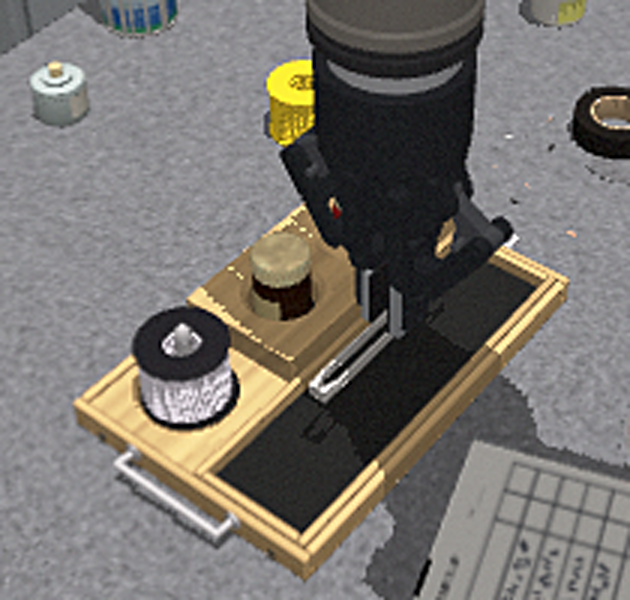

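The tweezers are level over the trough. I'll shift toward the gap between jar and tin so the knuckles stay clear of the jar, then lower.

Emit:
apply_moves(
  deltas=[
    [1.0,[-0.1,-0.01,0],0],
    [1.0,[-0.195,-0.015,0],0],
    [1.0,[-0.195,-0.015,0.0],0],
    [1.0,[-0.195,-0.015,0.08],0],
    [1.0,[-0.195,-0.015,0.14],0],
    [1.0,[-0.195,-0.015,0.18],0],
    [1.0,[-0.195,-0.015,0.195],0],
    [1.0,[-0.195,-0.015,0.195],0],
  ],
)

```text
t: 25.6
eef_pos: [0.4408, 0.0145, 0.0157]
tool_rot: [-0.0, 0.729, 0.685, -0.0]
contact_force: [-0.3, -0.4, -0.3]
gripper_width: 0.123
grasp_force: 19.7
```

Run:
```python
from h import *
st()
```

```text
t 25.6 pos [0.4408 0.0145 0.0157] yaw(toolY) -0.0623 q [-0.59  0.52  0.51  2.28 -0.57  0.47  0.32] F [-0.3 -0.4 -0.3] w 0.123 g 19.7
```

Emit:
apply_moves(
  deltas=[
    [1.0,[0,0,0.005],0],
    [1.0,[0,0,0.007],0],
    [1.0,[0,0,0.007],0],
    [0.85,[0,0,0.005],0],
    [0.75,[0,0,0.005],0],
    [0.75,[0,0,0.003],0],
    [0.75,[0,0,0],0],
    [0.75,[0,0,-0.1],0],
    [0.75,[0,0,-0.3],0],
    [0.75,[0,0,-0.6],0],
    [0.75,[0,0,-0.8],0],
    [0.75,[0,0,-0.8],0],
  ],
)

```text
t: 26.8
eef_pos: [0.4446, 0.0149, 0.181]
tool_rot: [0.002, 0.729, 0.685, 0.005]
contact_force: [0.8, 1.4, -0.2]
gripper_width: 0.252
grasp_force: 0.0
```

Emit:
apply_moves(
  deltas=[
    [0.75,[-0.2,0,0],0],
    [0.75,[-0.45,0,0],0],
    [0.75,[-0.7,0,0],0],
    [0.75,[-0.95,0,0],0],
    [0.75,[-0.95,0,0],0],
    [0.75,[-0.95,0,0],0],
  ],
)

```text
t: 27.4
eef_pos: [0.4281, -0.1766, 0.1755]
tool_rot: [-0.0, 0.73, 0.683, -0.0]
contact_force: [-0.3, 0.8, 0.6]
gripper_width: 0.248
grasp_force: 0.0
```

Run:
```python
from h import *
st(); s=bot.read_camera("side"); t=bot.read_camera("top")
a=cv2.resize(s["color"][180:400,190:410,::-1],(400,400),interpolation=cv2.INTER_CUBIC)
b=cv2.resize(t["color"][170:320,165:325,::-1],(400,400),interpolation=cv2.INTER_CUBIC); cv2.imwrite("pics/fin.png",np.hstack([a,b]))
for n in("grease_pot","tape_roll"): print(n,[np.round(d["point"],3) for d in bot.look_for(s,n)])
```

```text
t 27.4 pos [ 0.4281 -0.1766  0.1755] yaw(toolY) -0.0668 q [-0.5   0.27  0.89  2.14 -0.28  0.85  0.5 ] F [-0.3  0.8  0.6] w 0.248 g 0.0
grease_pot [array([ 0.543, -0.323,  0.038]), array([ 0.442, -0.219,  0.019])]
tape_roll [array([ 0.444, -0.22 ,  0.019])]
```

View pics/fin.png

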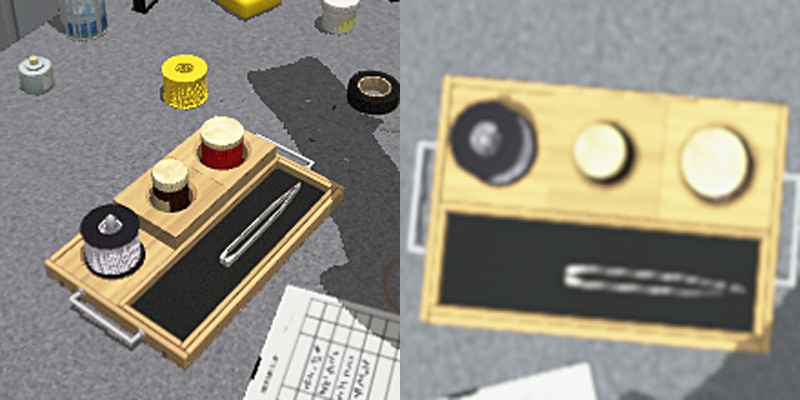

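The reel, jar and tin are seated, and the tweezers lie flat in the trough, about 39 mm off centre with the tip clear of the end wall. The pot and tape have not moved, so I'll hand in.

```bash
python3 -c "
from station import bot
print(bot.hand_in())"
```

```text
the job is handed in; nothing more can be done
None
```

I handed the job in: the reel is over the spindle, the jar and tin are in their wells, and the tweezers lie flat in the trough, all released, with the grease pot and tape roll left where they stood; the hand-in call gave no pass/fail result.

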